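# Lock the mast foot's cross pin with its hairpin clip

## Robot

A 6-joint arm with a two-finger parallel gripper is mounted at the origin on the work surface. World frame = base frame: x ahead of the robot, y to its left, z up, the work surface at z = 0. Lengths are in mm, angles in rad, forces in N, time in s.
With the tool pointing down it reaches from about 300 to 775 mm from the base axis. Payload 14.6 kg.
Tool frame: the origin (TCP) lies at the very end of the fingers, on their centre line; the grasp point (between the pads) lies 19 mm behind it; z points along the fingers, y is the line along which they close (so a half turn about z gives the same grasp; the last joint's range is limited). The gripper opens to 94 mm and grips with 3 to 60 N. Pads are 16 mm wide; open, the fingers measure 119 mm over their backs; the gripper's body (75 mm by 177 mm) begins 78 mm behind the grasp point.
Start: joints at [1.137, 0.3, 1.521, -0, 1.321, -0.067], TCP at [197.243, 513.405, 205.446] pointing down, gripper open.
Joint ranges: [-3.03, 3.03], [-0.79, 2.21], [0.23, 2.52], [-1.04, 4.18], [0, 3.07], [-2.55, 2.55]. Speed limits (rad/s): [2.22, 2.22, 2.57, 3.14, 3.14, 3.14].

## Interface

Orientations are given as [roll, pitch, yaw] about the fixed x, y, z axes, in that order (R = Rz(yaw) Ry(pitch) Rx(roll)).
In Python, from cell import manip, eyes, ticket gives the robot as it stands. The module is installed in compiled form; this text tells all that it offers.
- The arm moves only by the tool arm_command, never from a script. Its argument "plan" is a list of rows, each a list of 5 numbers: the opening, from -1 (shut) to 1 (fully open), then the shift along the tool's x, y, z in m, then the turn about the tool's z in rad. In form: [[jaw, dx, dy, dz, roll], ...]. A call has 1 to 20 rows; each row shifts and turns the commanded pose from where the row before left it, along the tool's axes as they then stand; what a row does not reach is not made up. A row lasts 1/8 s, in which the tool goes at most 62.5 mm and 10.7 degrees, less where a joint would pass 70% of its speed; a pose out of reach is approached as far as the arm can. A call is refused whole if a number of a shift passes 0.0625 or a number of a turn 0.188, either way. A call with a gripper value outside its range is refused whole. The fingers move at their own pace and stop on an object; "newtons" is the grip in N (left out, the last holds). Time passes only in rows, so rows that do not move let the fingers close. It gives the time, the measured TCP pose, the force, the opening and the grip force at its end, in the units of the state.
- manip.read_state(): the state, without advancing time (a new reading comes with each control period).
- eyes.camera(name): name is "side" or "top" or "wrist"; returns a dict with "img" (384x512x3 uint8, blue, green, red), "z_map" (384x512 float32, mm along the optical axis (not along the pixel's ray), 0 where there is no reading), "fx", "fy", "cx", "cy" (pixels), "dist" ([k1, k2, p1, p2, k3] as OpenCV has them; the pictures are not rectified), "eye" and "orientation" of the camera in the world. Camera axes: x right, y down, z forward; pixel columns grow to the right and rows downward; lengths in mm; the calibration is good to about 2 mm. A picture is of the moment at which its call begins.
- ticket.sign_off(): hands the job in; it is judged then, once.
The state is a dict: "clock": time; "joints": joint angles; "qd": joint speeds; "effort": joint torques, N m; "eef_pos": TCP position; "eef_rot": TCP orientation; "wrist_force": force on the tool from outside, world axes, zero at the start; "moment": the same for the moment, N m; "finger_gap": finger opening in mm; "finger_force": force on a finger pad.
Only numpy, scipy, OpenCV 4.12 (cv2) and the standard library are available. Lean on these libraries where they do the work, as an engineer would, in place of code of your own. Each camera call takes 0.05 s, during which the arm holds its last target. There are 200 camera calls.

## Task

Slide the mast foot's cross pin fully home with a gentle push, then take the hairpin clip from its wooden block and push its straight leg down through the pin's cross hole until the collar sits on the shank and the sprung leg has snapped round it. Feel your way and never force pin or clip (keep either push below about 25 N), let go of everything at the end, and leave the other things on the desk where they are.

Things in the scene. Friction and masses are not known exactly. Their poses are not given: they have to be found in the camera images.
- foot: Mast foot bolted to the desk: aluminium base plate 90 x 92 x 8 mm, two upright lugs (8 mm thick, 38 mm wide, tops 67 mm above the desk, outer faces 44 mm apart along y), a short mast stub between them (top 112 mm above the desk). Origin on the desk under the stub; z up; the level steel cross pin runs along y, 55 mm above the desk.
- pin_head (a point): Centre of the flat outer face of the cross pin's round head (26 mm diameter, 7 mm thick). Axes as the foot's: the pin slides home along +y, until the head's inner face touches the near lug; then 66 mm on along +y is pin_hole. Push the head squarely.
- pin_hole (a point): Centre of the cross hole, on the axis of the 20 mm pin, 14.6 mm from its free end; slides with the pin; axes as the foot's. Hidden in the foot until the pin is home, then 15 mm outside the far lug. The hole (6.8 mm wide) runs up and down, but the pin may have been left turned by up to 0.5 rad about its axis, so the mouth on top can be up to 5 mm aside along x; this frame does not show that turn.
- pin (a joint): How far the pin has been slid in, m: 0.034 is fully home (hard stop); it starts 20 to 32 mm short of that. Sliding friction about 3 N. The pin also turns about its axis against 0.04 N m: a leg tip dipped in the hole's mouth (2 to 4 mm) can drag it upright before going through.
- block: Fixed wooden block, 80 x 52 mm, 60 mm tall; origin under its centre. The clip stands in its slot (7.5 mm wide along y), legs down, collar resting on the block's top, its legs 50 mm deep: lift it straight up at least 55 mm (135 mm to carry it over the mast stub).
- clip_grip (a point): Centre of the ribbed black plastic grip of the steel hairpin clip: 26 (x) x 14 (y) x 24 mm (z, up, away from the legs). Under it is a collar 10 mm tall, 14 mm thick, whose underside is 22 mm below this point; when the clip is home the collar rests on the pin's shank and this point is 32 mm above pin_hole. The clip weighs about 75 g.
- clip_tip (a point): Flat lower end of the clip's straight leg: 5 mm wire on the clip's z axis, 50 mm long below the collar, so 72 mm below clip_grip. Axes as clip_grip's. It goes down through the hole with the clip's x square to the pin, either way round.
- clip_leg (a joint): Opening of the clip's sprung bowed leg (5 mm wire, beside the straight leg at +x; flared end 15 mm out, 38 mm below the collar), rad: 0 relaxed, about 0.2 while riding over the widest of the shank, under 0.1 once it hugs it. It starts to spread about 25 mm above home; pushing it over takes up to about 10 N, then it snaps in.
- canister: Bystander: clear screw-top plastic canister, 63 mm diameter, 74 mm tall; origin under its centre.
- capacitor: Bystander: cream ceramic variable capacitor with metal vanes, 52 x 46 x 42 mm; origin under its centre.
- handheld: Bystander: black handheld transceiver lying on its back, 110 x 56 x 34 mm, aerial 130 mm along its +x; origin under its case's centre.
- paddle: Bystander: brass paddle key, base 80 x 70 mm, 42 mm tall, paddles towards its -x; origin under its centre.
- magnifier: Bystander: magnifier lying flat, 80 mm lens, tortoiseshell handle 85 mm towards its -x; origin under the lens.
- driver: Bystander: screwdriver lying along its x axis; origin under its middle.
- clip: The clip as a whole; axes as clip_grip; origin on the straight leg's axis at the collar's underside, 22 mm below clip_grip.
There are look-alikes about, which are no part of the job. What is shaped like the foot but blue or yellow is not meant.

How it is judged (in metres and radians):
On the way, in this order (a step that is already met when the one before it is completed fails the run):
1. the pin is fully home against the lug (within 2 mm) (value of joint pin above 0.032 m), for 0.2 s.
2. the clip's straight leg has come through the cross hole, below the shank (value of joint pin above 0.031 m and z of clip_tip in the frame of pin_hole below -0.011 m and x of clip_tip in the frame of pin_hole between -0.005 and 0.005 m and y of clip_tip in the frame of pin_hole between -0.004 and 0.004 m), for 0.1 s.
At the end, for the whole second after the job is handed in: The pin is home within 2.5 mm; the clip, released and at rest, stands through the cross hole within 0.25 rad of upright, its collar within 2.5 mm of the shank (grip centre within 8 mm along x and 6 mm along y of the hole, leg tip 12 and 8 mm), its sprung leg closed round the shank (under 0.1 rad) (value of joint pin above 0.0315 m and x of clip_grip in the frame of pin_hole between -0.008 and 0.008 m and y of clip_grip in the frame of pin_hole between -0.006 and 0.006 m and x of clip_tip in the frame of pin_hole between -0.012 and 0.012 m and y of clip_tip in the frame of pin_hole between -0.008 and 0.008 m and z of clip_grip in the frame of pin_hole between 0.028 and 0.0345 m and value of joint clip_leg below 0.1 rad and angle between the z axis of clip_grip and the z axis of pin_hole, either way round below 0.25 rad and linear speed of clip below 0.02 m/s); the robot touches nothing.
It fails at once if the pin is pushed or struck with the fingers harder than 25 N (contact force between the fingers and pin above 25 N).
It fails at once if the clip is forced on the pin or its mast foot harder than 25 N (contact force between clip and foot above 25 N).
It fails at once if a bystander on the desk is moved more than 30 mm (distance of any of canister, capacitor, handheld, paddle, magnifier, driver from where it was at the start of the episode above 0.03 m).
It also fails if it takes over 72 s, if anything falls off the work surface, if the arm or the gripper's body presses on something with over 40 N, if the wrist force passes 120 N, or if a joint passes its speed limit or range.

## Working session

There is one attempt and no reset: what is moved stays moved. The work goes in short steps, Python scripts to look and compute and a tool call to move; the robot and the scene stay as the last step left them, time stands still between calls to the robot, and variables do not carry over. Pictures are saved under pics/ and viewed, at most 10 in all, crops included, and the job is handed in when it is done.

Besides the shell and the picture viewer there is one more tool, called by a JSON object that holds its "name" and its "arguments". arm_command: Moves the arm, as the interface text tells. Its arguments: {"type":"object","properties":{"plan":{"type":"array"},"newtons":{"type":"number"}},"required":["plan"]}

```bash
mkdir -p pics; cat > h.py <<'E'
import numpy as np, cv2
from cell import manip, eyes, ticket
from scipy.spatial.transform import Rotation as R
def rot(o):
    o=np.array(o,float)
    return o if o.shape==(3,3) else R.from_euler('xyz',o).as_matrix()
def snap(n,save=None):
    c=eyes.camera(n); np.savez('last_%s.npz'%n,**{k:np.array(v) for k,v in c.items()})
    if save: cv2.imwrite('pics/'+save,c['img'])
    return c
def load(n): return dict(np.load('last_%s.npz'%n))
def cloud(c):
    h,w=c['z_map'].shape
    u,v=np.meshgrid(np.arange(w),np.arange(h))
    K=np.array([[c['fx'],0,c['cx']],[0,c['fy'],c['cy']],[0,0,1]],float)
    p=cv2.undistortPoints(np.stack([u,v],-1).reshape(-1,1,2).astype(np.float64),K,np.array(c['dist'],float)).reshape(h,w,2)
    z=c['z_map'].astype(float)
    P=np.dstack([p[...,0]*z,p[...,1]*z,z])
    W=P@rot(c['orientation']).T+np.array(c['eye'])
    W[z<=0]=np.nan
    return W
E
python3 - <<'E'
from h import *
print(manip.read_state())
a=snap('side');b=snap('top')
for c in(a,b): print(c['fx'],c['eye'],c['orientation'])
im=np.hstack([a['img'],b['img']]); im=cv2.resize(im,(800,300),interpolation=cv2.INTER_AREA)
cv2.imwrite('pics/a.png',np.vstack([cv2.resize(a['img'],(400,300),interpolation=cv2.INTER_AREA)])) 
cv2.imwrite('pics/b.png',cv2.resize(b['img'],(800,600)))
cv2.imwrite('pics/a.png',cv2.resize(a['img'],(800,600)))
E
```

```text
{'clock': 0.0, 'joints': array([ 1.13741527e+00,  3.00484918e-01,  1.52158897e+00,  8.37810565e-06,
        1.32069220e+00, -6.65873946e-02]), 'qd': array([ 9.33250551e-05, -6.39267615e-04, -1.30477889e-03, -6.52170204e-04,
        1.60787462e-03,  8.07107842e-04]), 'effort': array([-2.81206761e-03, -5.31792963e+01, -3.52740705e+01,  7.06576556e-02,
        2.44012027e-02, -7.07105005e-05]), 'eef_pos': array([197.12622615, 513.17678428, 204.87541276]), 'eef_rot': array([-3.14042236e+00, -8.61751400e-05,  2.77479687e+00]), 'wrist_force': array([ 0.60197305,  1.12196115, -0.02216002]), 'moment': array([-0.06205872,  0.06027499,  0.02120103]), 'finger_force': 0.0, 'finger_gap': 94.03625088172218}
418.1921624151025 [ 363.6519241  -754.42223135  971.80166749] [-2.42892165  0.00896396 -0.14537347]
416.56634056038064 [ 417.8488124    -5.50242703 1276.26775613] [-3.0817529  -0.00457866 -1.54239383]
```

View pics/a.png

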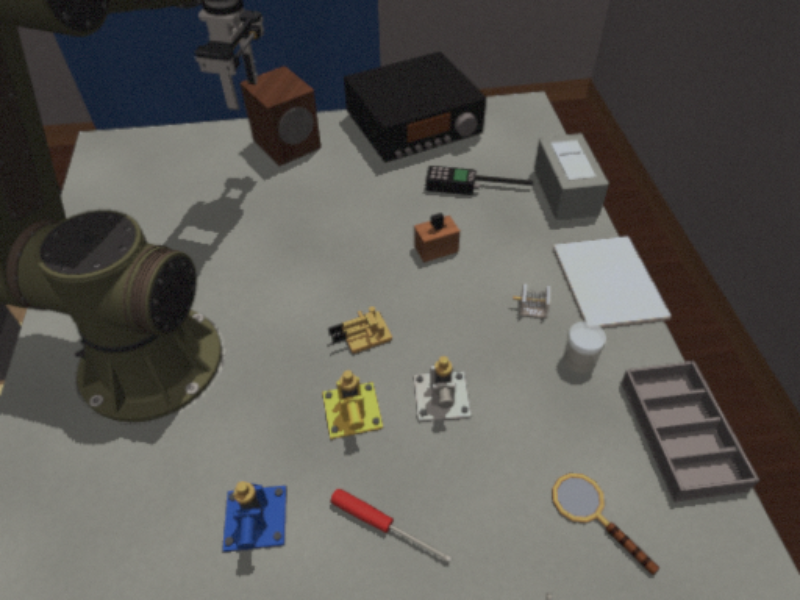

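View pics/b.png

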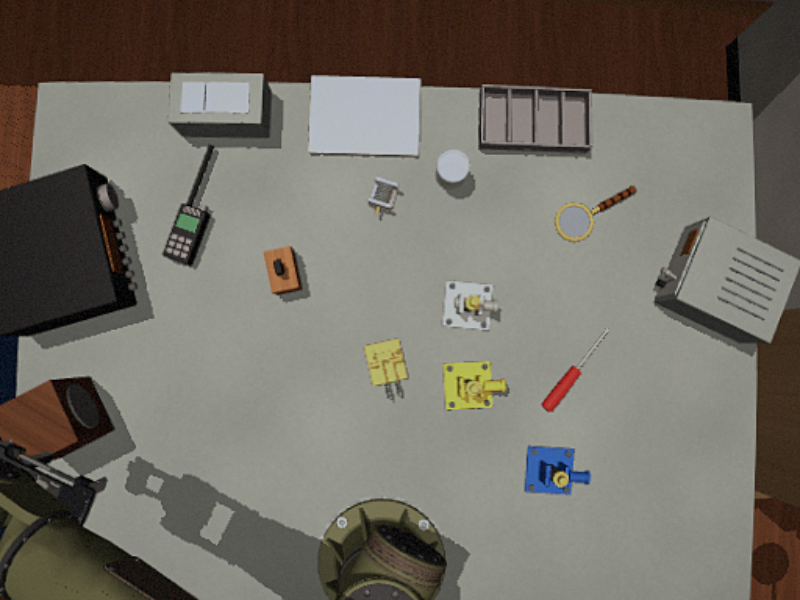

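The top view shows three foot-shaped objects: aluminium (470,305), yellow (470,385) and blue (550,470). Only the aluminium one fits, since blue and yellow are excluded. The pin head points right (-y) at about (492,305). The wooden block with the black clip grip is at (282,270). Next I measure them and confirm in a crop.

```bash
python3 - <<'E'
from h import *
c=load('top');W=cloud(c);s=512/800
def reg(u0,u1,v0,v1,zl,zh):
    m=np.zeros(W.shape[:2],bool);m[int(v0*s):int(v1*s),int(u0*s):int(u1*s)]=1
    m&=(W[...,2]>zl)&(W[...,2]<zh);return W[m],m
for nm,a in dict(desk=(340,430,230,330,-20,20),plate=(435,505,270,340,4,14),stub=(435,505,270,340,95,125),pin=(435,510,270,340,45,72),block=(255,310,235,305,50,66),grip=(255,310,235,305,72,105)).items():
    P,m=reg(*a)
    if nm in('plate','block','grip','stub'):
        r=cv2.minAreaRect(P[:,:2].astype(np.float32)); print('rect',r)
    print(nm,len(P),P.mean(0).round(1),P.min(0).round(1),P.max(0).round(1))
P,m=reg(478,510,285,320,35,80); 
for p in P[P[:,1].argsort()][:25]: print(p.round(1),end=' ')
i=c['img'];A=cv2.resize(i[165:225,270:330],(500,500),interpolation=cv2.INTER_CUBIC)
cv2.imwrite('pics/c.png',np.hstack([cv2.resize(i[175:220,275:330],(440,360),interpolation=cv2.INTER_CUBIC),cv2.resize(i[150:195,160:200],(320,360),interpolation=cv2.INTER_CUBIC)]))
E
```

```text
desk 3702 [553.2  12.6   0.6] [453.8 -77.6 -10.3] [654.4 103.9  10.4]
rect ((510.37921142578125, -156.09506225585938), (135.5977020263672, 135.9416961669922), 1.3903833627700806)
plate 661 [ 507.6 -149.6    8.4] [ 443.4 -222.4    4. ] [579.8 -86.7  14. ]
rect ((507.76092529296875, -150.35067749023438), (20.21609878540039, 23.41372299194336), 0.9985142946243286)
stub 44 [ 506.9 -150.3  106.6] [ 497.5 -162.    95.1] [ 518.  -138.7  116.9]
pin 168 [ 504.5 -161.9   64.4] [ 486.5 -199.6   45.2] [ 525.1 -122.    71.5]
rect ((561.76904296875, 206.88565063476562), (80.91087341308594, 53.05094909667969), 13.974637031555176)
block 438 [560.8 205.5  60.3] [518.6 171.8  50.1] [605.3 239.7  66. ]
rect ((561.48486328125, 206.881103515625), (27.83346176147461, 14.54604434967041), 15.4500150680542)
grip 56 [560.9 205.5  92. ] [548.1 197.5  77.2] [574.4 214.7  98.6]
[ 492.6 -199.6   59.9] [ 504.2 -199.    62.1] [ 495.3 -198.8   64.3] [ 512.9 -198.6   63.4] [ 498.1 -198.5   65.7] [ 509.7 -198.1   66.8] [ 506.8 -198.1   67.2] [ 500.9 -198.1   68.3] [ 516.4 -196.8   56.1] [ 495.3 -196.2   62.1] [ 513.  -196.1   60.9] [ 492.2 -195.8   65.5] [ 500.9 -195.3   67. ] [ 503.8 -195.2   67.5] [ 497.9 -195.2   68.4] [ 506.7 -195.2   67.3] [ 509.6 -195.1   67.5] [ 492.4 -193.6   60.2] [ 495.3 -193.4   61.6] [ 498.1 -193.    63.3] [ 501.  -192.8   64.4] [ 512.8 -192.8   63. ] [ 506.7 -192.4   66.1] [ 503.7 -192.4   66.7] [ 509.6 -192.3   66.9]
```

View pics/c.png

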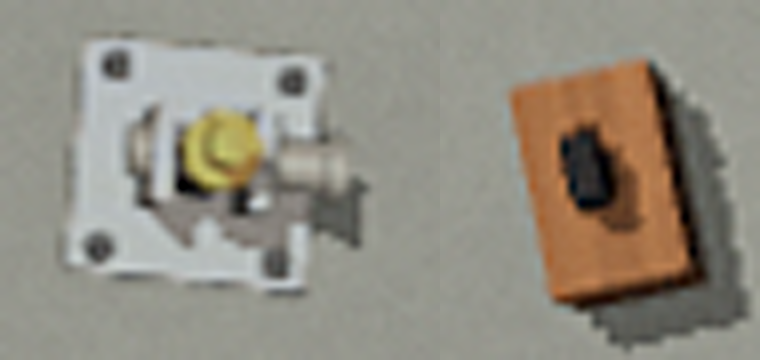

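The crop confirms the aluminium foot, with the pin protruding toward -y and a gap left under its head, and the wooden block with the black grip at yaw of about 0.25. I will pinch the grip along its 26 mm side so the fingers stay clear of the lugs and stub. First I turn and rise, then move over the foot.

{"name": "arm_command", "arguments": {"plan": [[-1,0,0,-0.02,0.172],[-1,0,0,-0.02,0.172],[-1,0,0,-0.02,0.172],[-1,0,0,-0.02,0.172],[-1,0,0,-0.02,0.172],[-1,0,0,-0.02,0.172],[-1,0,0,0,0.173]], "newtons": 20}}

```text
clock: 0.98
eef_pos: [197.4, 513.7, 326.7]
eef_rot: [3.141, -0.002, 1.564]
wrist_force: [0.2, 0.1, -0.2]
finger_gap: 27.1
finger_force: 0.0
```

{"name": "arm_command", "arguments": {"plan": [[-1,-0.05,0.022,0,0],[-1,-0.05,0.022,0,0],[-1,-0.05,0.022,0,0],[-1,-0.05,0.022,0,0],[-1,-0.05,0.022,0,0],[-1,-0.05,0.022,0,0],[-1,-0.05,0.022,0,0],[-1,-0.05,0.022,0,0],[-1,-0.05,0.022,0,0],[-1,-0.05,0.022,0,0],[-1,-0.05,0.022,0,0],[-1,-0.05,0.022,0,0],[-1,-0.05,0.022,0,0],[-1,-0.05,0.022,0,0],[-1,0,0,0,0],[-1,0,0,0,0]]}}

```text
clock: 2.98
eef_pos: [504.3, -186.6, 325.1]
eef_rot: [-3.141, -0.0, 1.57]
wrist_force: [0.3, 0.1, -0.4]
finger_gap: 0.8
finger_force: 0.0
```

```bash
python3 - <<'E'
from h import *
s=manip.read_state();print(s['eef_pos'],s['eef_rot'],s['wrist_force'],s['clock'])
c=snap('wrist'); cv2.imwrite('pics/w1.png',cv2.resize(c['img'],(800,600)));print(c['eye'],rot(c['orientation']).round(3))
E
```

```text
[ 504.34702293 -186.56031091  325.09853178] [-3.14086991e+00 -4.70605473e-04  1.56962284e+00] [ 0.32599956  0.14464735 -0.42446567] 2.975
[ 504.66592994 -109.47187057  504.52477621] [[ 1.    -0.001 -0.002]
 [-0.001 -0.964 -0.267]
 [-0.001  0.267 -0.964]]
```

View pics/w1.png

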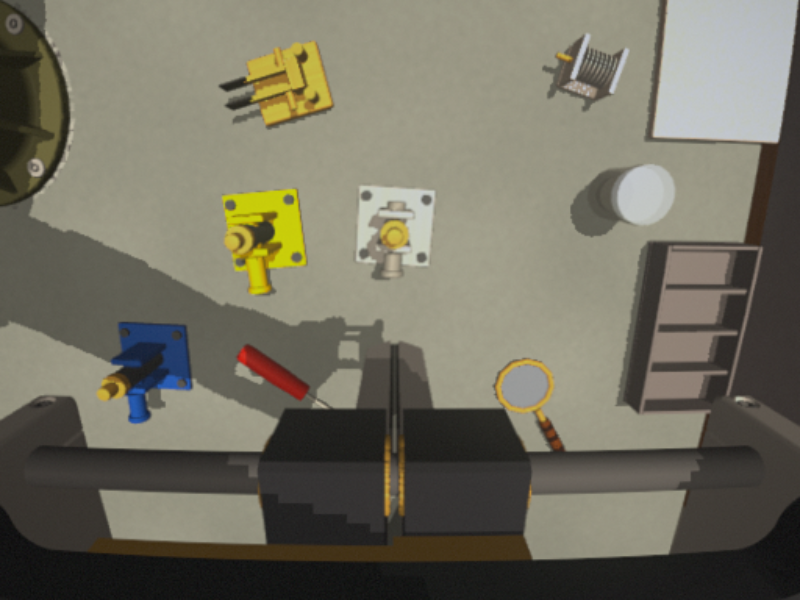

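The wrist view shows the aluminium foot at (395,228), turned slightly, with its head at (392,265) and free end at (397,207). The fingers are at (395,420).

```bash
cat > foot.py <<'E'
from h import *
def foot(c,box):
    W=cloud(c);u0,u1,v0,v1=box
    m=np.zeros(W.shape[:2],bool);m[v0:v1,u0:u1]=1
    Q=lambda lo,hi:W[m&(W[...,2]>lo)&(W[...,2]<hi)]
    i=c['img'].astype(int)
    mp=m&(W[...,2]>3)&(W[...,2]<13)&(i.min(2)>130)&(i.max(2)-i.min(2)<40)
    r=cv2.minAreaRect(W[mp][:,:2].astype(np.float32));print('plate',r,mp.sum(),i[mp].mean(0))
    for n,lo,hi in(('stub',100,125),('lug/pin',48,73)):
        P=Q(lo,hi);
        if len(P): print(n,len(P),P.mean(0).round(1),np.percentile(P,[2,98],axis=0).round(1).tolist())
    return W,m
E
python3 - <<'E'
from foot import *
c=load('wrist');W,m=foot(c,(215,290,110,185));print(c['fx'])
# profile of heights: for bins along y, near pin axis
P=W[m&(W[...,2]>40)&(W[...,2]<80)]
for y in range(-210,-90,4):
    q=P[(P[:,1]>=y)&(P[:,1]<y+4)]
    if len(q): print(y,len(q),q[:,0].min().round(1),q[:,0].max().round(1),((q[:,0].min()+q[:,0].max())/2).round(1),q[:,2].max().round(1),np.median(q[:,2]).round(1))
E
```

```text
plate ((492.307373046875, -153.47647094726562), (90.48172760009766, 115.21477508544922), 85.90447235107422) 1363 [184.65223771 198.23771093 194.7975055 ]
stub 92 [ 504.7 -153.4  111.4] [[498.1, -160.3, 104.5], [511.4, -146.4, 113.6]]
lug/pin 495 [ 504.1 -164.6   64.6] [[487.4, -201.6, 55.4], [522.0, -125.6, 70.1]]
265.1453875800392
-206 8 492.0 512.4 502.2 68.4 66.8
-202 37 490.2 514.2 502.2 68.4 65.9
-198 35 490.2 512.5 501.3 68.7 63.7
-194 28 493.6 510.7 502.2 66.2 63.2
-190 28 493.7 512.4 503.0 66.3 64.0
-186 25 493.7 512.4 503.0 66.2 63.5
-182 26 493.7 512.3 503.0 66.9 63.2
-178 49 487.3 522.1 504.7 71.6 67.0
-174 40 485.7 522.3 504.0 68.7 66.8
-170 33 485.1 521.3 503.2 69.2 65.4
-146 3 495.6 515.6 505.6 59.6 55.7
-142 46 487.7 525.1 506.4 68.6 66.1
-138 47 487.7 525.1 506.4 69.5 67.1
-134 51 487.7 522.0 504.9 71.7 65.5
-130 24 497.4 515.4 506.4 66.0 63.4
-126 21 497.3 515.4 506.4 66.5 62.8
```

{"name": "arm_command", "arguments": {"plan": [[-1,-0.021,-0.001,0,0.07],[-1,-0.021,0,0.02,0],[-1,0,0,0.04,0],[-1,0,0,0.04,0],[-1,0,0,0.04,0],[-1,0,0,0.04,0],[-1,0,0,0.04,0],[-1,0,0,0.04,0],[-1,0,0,0.02,0],[-1,0,0,0,0],[-1,0,0,0,0]]}}

```text
clock: 4.4
eef_pos: [502.5, -229.3, 46.7]
eef_rot: [3.14, 0.001, 1.499]
wrist_force: [0.6, -0.3, 0.7]
finger_gap: 0.6
finger_force: 0.0
```

{"name": "arm_command", "arguments": {"plan": [[-1,0.003,0,0,0],[-1,0.003,0,0,0],[-1,0,0,0,0]]}}

```text
clock: 4.78
eef_pos: [502.6, -222.7, 45.8]
eef_rot: [3.141, 0.0, 1.5]
wrist_force: [0.7, 0.3, 0.1]
finger_gap: 0.5
finger_force: 0.0
```

{"name": "arm_command", "arguments": {"plan": [[-1,0.002,-0.001,0,0],[-1,0.002,-0.001,0,0],[-1,0.002,0,0,0],[-1,0.002,0,0,0],[-1,0,0,0,0]]}}

```text
clock: 5.4
eef_pos: [501.1, -214.6, 45.4]
eef_rot: [-3.142, 0.0, 1.5]
wrist_force: [-0.2, -0.8, -0.4]
finger_gap: 0.2
finger_force: 0.0
```

{"name": "arm_command", "arguments": {"plan": [[-1,0.002,0,0,0],[-1,0.002,0,0,0],[-1,0.002,0,0,0],[-1,0,0,0,0]]}}

```text
clock: 5.9
eef_pos: [501.5, -208.6, 45.5]
eef_rot: [-3.142, -0.0, 1.5]
wrist_force: [-0.3, -2.8, -0.1]
finger_gap: 0.6
finger_force: 0.7
```

{"name": "arm_command", "arguments": {"plan": [[-1,0.002,0,0,0],[-1,0.002,0,0,0],[-1,0.002,0,0,0],[-1,0,0,0,0]]}}

```text
clock: 6.4
eef_pos: [501.9, -202.5, 45.4]
eef_rot: [-3.142, -0.0, 1.5]
wrist_force: [0.4, -0.2, -0.3]
finger_gap: 0.7
finger_force: 0.4
```

{"name": "arm_command", "arguments": {"plan": [[-1,0.0015,0,0,0],[-1,0.0015,0,0,0],[-1,0.0015,0,0,0],[-1,0.0015,0,0,0]]}}

```text
clock: 6.9
eef_pos: [502.3, -196.7, 45.5]
eef_rot: [3.142, 0.0, 1.5]
wrist_force: [0.1, -2.7, -0.4]
finger_gap: 0.6
finger_force: 1.5
```

{"name": "arm_command", "arguments": {"plan": [[-1,0.001,0,0,0],[-1,0.001,0,0,0]]}}

```text
clock: 7.15
eef_pos: [502.5, -194.7, 45.5]
eef_rot: [3.142, 0.0, 1.5]
wrist_force: [-0.8, -2.6, -0.6]
finger_gap: 0.8
finger_force: 1.5
```

{"name": "arm_command", "arguments": {"plan": [[-1,0.001,0,0,0],[-1,0.001,0,0,0]]}}

```text
clock: 7.4
eef_pos: [502.6, -192.7, 45.4]
eef_rot: [-3.142, -0.0, 1.5]
wrist_force: [-0.3, -3.0, 0.5]
finger_gap: 0.4
finger_force: 1.5
```

{"name": "arm_command", "arguments": {"plan": [[-1,0.0007,0,0,0],[-1,0.0007,0,0,0]]}}

```text
clock: 7.65
eef_pos: [502.7, -192.2, 45.5]
eef_rot: [3.141, 0.001, 1.5]
wrist_force: [-1.1, -12.7, -0.8]
finger_gap: 0.3
finger_force: 6.2
```

{"name": "arm_command", "arguments": {"plan": [[-1,0.0007,0,0,0],[-1,0.0003,0,0,0]]}}

```text
clock: 7.9
eef_pos: [502.7, -192.1, 45.6]
eef_rot: [3.141, 0.003, 1.5]
wrist_force: [-2.7, -17.5, -2.5]
finger_gap: 0.4
finger_force: 8.8
```

{"name": "arm_command", "arguments": {"plan": [[-1,0.0005,0,0,0],[-1,0.0,0,0,0]]}}

```text
clock: 8.15
eef_pos: [502.7, -192.1, 45.7]
eef_rot: [3.141, 0.004, 1.5]
wrist_force: [-3.4, -19.5, -2.4]
finger_gap: 0.2
finger_force: 9.8
```

The pin is home, on a firm stop at about 20 N. I back off, rise and look at the hole from close by.

{"name": "arm_command", "arguments": {"plan": [[-1,-0.008,0,0,0],[-1,-0.012,0,0,0],[-1,0,0,-0.04,0],[-1,0,0,-0.04,0],[-1,0,0,-0.035,0],[-1,0.03,0,0,0],[-1,0.04,0,0,0],[-1,0.014,0,0,0],[-1,0,0,0,0],[-1,0,0,0,0],[-1,0,0,0,0]]}}

```text
clock: 9.52
eef_pos: [507.3, -126.9, 160.3]
eef_rot: [-3.141, 0.0, 1.499]
wrist_force: [-0.3, 0.1, -0.3]
finger_gap: 0.4
finger_force: 0.0
```

```bash
python3 - <<'E'
from foot import *
c=snap('wrist');W=cloud(c)
g=np.array([506.5,-116,65]);d=np.linalg.norm(W-g,axis=2);v,u=np.unravel_index(np.nanargmin(d),d.shape);print(u,v,c['eye'])
m=(np.abs(W[...,0]-506)<22)&(W[...,1]>-145)&(W[...,1]<-85)&(W[...,2]>40)&(W[...,2]<75)
P=W[m]
for y in range(-145,-85,3):
    q=P[(P[:,1]>=y)&(P[:,1]<y+3)]
    if len(q): print(y,len(q),q[:,0].min().round(1),q[:,0].max().round(1),((q[:,0].min()+q[:,0].max())/2).round(1),q[:,2].max().round(1),np.median(q[:,2]).round(1))
h=45;i=c['img'][v-h:v+h,u-60:u+60];cv2.imwrite('pics/h1.png',cv2.resize(i,(800,600),interpolation=cv2.INTER_CUBIC))
E
```

```text
250 183 [512.99998203 -49.96106782 339.70507776]
-145 47 495.8 514.9 505.3 74.9 65.6
-142 57 497.2 523.6 510.4 74.9 66.7
-139 88 488.0 524.9 506.4 68.5 67.0
-136 109 488.0 525.0 506.5 68.7 66.8
-133 158 487.9 521.5 504.7 71.3 63.5
-130 50 496.9 515.9 506.4 65.9 63.8
-127 44 497.3 516.0 506.6 66.3 63.5
-124 57 497.5 516.3 506.9 65.9 63.5
-121 58 497.8 516.5 507.1 65.8 60.4
-118 37 498.0 516.6 507.3 66.0 62.4
-115 44 498.2 516.8 507.5 65.8 62.6
-112 47 498.4 517.1 507.8 65.6 63.8
-109 51 498.7 517.3 508.0 65.8 63.4
-106 61 498.9 517.5 508.2 65.8 62.9
-103 37 499.1 515.5 507.3 63.0 56.2
```

View pics/h1.png

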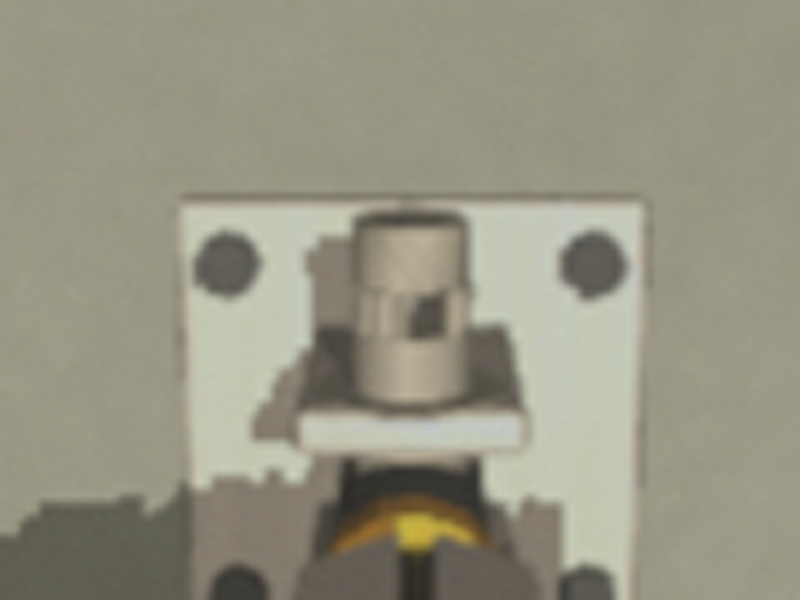

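The crop shows the shank with edges at 355 to 468 (centre 411). The dark hole mouth spans 408 to 445 at row 315, so it is about 2.6 mm toward +x and the pin is turned by about 0.26 rad. I convert these to world coordinates.

```bash
cat >> h.py <<'E'
def ray(c,u,v,z):
    K=np.array([[c['fx'],0,c['cx']],[0,c['fy'],c['cy']],[0,0,1]],float)
    p=cv2.undistortPoints(np.array([[[u,v]]],float),K,np.array(c['dist'],float)).ravel()
    d=rot(c['orientation'])@np.array([p[0],p[1],1]);e=np.array(c['eye'])
    return e+d*(z-e[2])/d[2]
E
python3 - <<'E'
from h import *
c=load('wrist');f=lambda x,y,z:ray(c,250-60+(x+.5)*120/800-.5,183-45+(y+.5)*90/600-.5,z).round(1)
print('mouth',f(426,315,64.5),'L',f(408,315,64.5),'R',f(445,315,64.5))
print('shank L',f(355,315,55),'R',f(468,315,55))
print('lug outer top',f(300,412,67),f(526,412,67),'inner',f(300,450,67),f(525,450,67))
print('end top',f(411,225,64),f(411,210,63),'plate corners',f(180,198,8),f(648,198,8),f(187,480,8))
E
```

```text
mouth [ 509.4 -117.4   64.5] L [ 506.5 -117.2   64.5] R [ 512.4 -117.6   64.5]
shank L [ 497.5 -118.9   55. ] R [ 516.2 -120.2   55. ]
lug outer top [ 488.  -131.4   67. ] [ 524.4 -134.    67. ] inner [ 487.5 -137.8   67. ] [ 523.9 -140.4   67. ]
end top [ 508.1 -102.7   64. ] [ 508.2 -100.5   63. ] plate corners [ 463.7 -105.     8. ] [ 552.3 -111.4    8. ] [ 459.  -161.4    8. ]
```

{"name": "arm_command", "arguments": {"plan": [[1,0.042,0.0038,0,0],[1,0.042,0.0038,0,0],[1,0.042,0.0038,0,0],[1,0.042,0.0038,0,0],[1,0.042,0.0038,0,0],[1,0.042,0.0038,0,0],[1,0.042,0.0038,0,0],[1,0.042,0.0038,0,0],[1,0,0,0,-0.16],[1,0,0,0,-0.157],[1,0,0,0,0],[1,0,0,0,0]]}}

```text
clock: 11.08
eef_pos: [561.6, 206.6, 160.4]
eef_rot: [-3.142, -0.0, 1.813]
wrist_force: [0.4, -0.2, -0.3]
finger_gap: 94.1
finger_force: 0.0
```

```bash
python3 - <<'E'
from h import *
s=manip.read_state();print(s['eef_pos'],s['eef_rot'])
c=snap('wrist');W=cloud(c)
near=np.hypot(W[...,0]-561,W[...,1]-207)<60
for n,lo,hi in(('block',54,66),('grip',88,100)):
    P=W[near&(W[...,2]>lo)&(W[...,2]<hi)];print(n,len(P),P[:,2].mean().round(1),cv2.minAreaRect(P[:,:2].astype(np.float32)))
v,u=np.argwhere(near&(W[...,2]>88)).mean(0).astype(int);print(u,v)
cv2.imwrite('pics/g1.png',cv2.resize(c['img'][max(v-75,0):v+75,u-100:u+100],(800,600),interpolation=cv2.INTER_CUBIC))
E
```

```text
[561.62582894 206.62219382 160.41752332] [-3.14155967e+00 -4.54250853e-06  1.81283672e+00]
block 2883 60.0 ((559.277099609375, 205.6212158203125), (80.0860595703125, 52.7142333984375), 14.006303787231445)
grip 389 93.1 ((559.623046875, 205.85848999023438), (25.879796981811523, 14.46959400177002), 12.436877250671387)
252 324
```

View pics/g1.png

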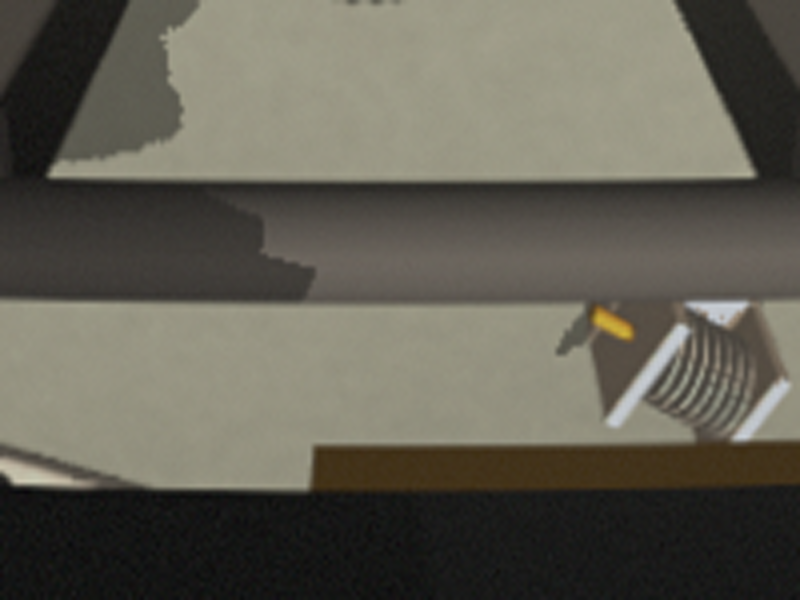

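That crop missed: it shows only the gripper bar at (400,240). The fitted rectangles are sound though. The grip is at (559.5,205.8), z 93, 25.9 x 14.5 mm, yaw 0.244. I descend and grasp.

{"name": "arm_command", "arguments": {"plan": [[1,0,-0.0022,0.02,0],[1,0,0,0.03,0],[1,0,0,0.025,0],[1,0,0,0.0185,0],[1,0,0,0,0],[1,0,0,0,0],[-0.1,0,0,0,0],[-0.1,0,0,0,0],[-0.1,0,0,0,0],[-0.1,0,0,0,0]], "newtons": 30}}

```text
clock: 12.38
eef_pos: [559.4, 206.4, 67.1]
eef_rot: [3.141, 0.0, 1.817]
wrist_force: [-0.2, 0.2, -0.2]
finger_gap: 57.1
finger_force: 0.0
```

{"name": "arm_command", "arguments": {"plan": [[-1,0,0,0,0],[-1,0,0,0,0],[-1,0,0,0,0],[-1,0,0,0,0]], "newtons": 30}}

```text
clock: 12.88
eef_pos: [559.4, 206.4, 66.9]
eef_rot: [-3.142, 0.0, 1.817]
wrist_force: [0.2, -0.2, -0.4]
finger_gap: 26.1
finger_force: 30.0
```

{"name": "arm_command", "arguments": {"plan": [[-1,0,0,-0.02,0],[-1,0,0,-0.03,0],[-1,0,0,-0.04,0],[-1,0,0,-0.04,0],[-1,0,0,-0.02,0],[-1,0,0,0,0.1],[-1,0,0,0,0.117],[-1,0,0,0,0.1],[-1,0,0,0,0]]}}

```text
clock: 14.0
eef_pos: [559.3, 206.4, 216.8]
eef_rot: [-3.141, 0.0, 1.5]
wrist_force: [0.4, -0.9, -0.3]
finger_gap: 25.7
finger_force: 30.0
```

{"name": "arm_command", "arguments": {"plan": [[-1,-0.025,-0.0021,0,0],[-1,-0.04,-0.0033,0,0],[-1,-0.04,-0.0033,0,0],[-1,-0.04,-0.0033,0,0],[-1,-0.04,-0.0033,0,0],[-1,-0.04,-0.0033,0,0],[-1,-0.04,-0.0033,0,0],[-1,-0.04,-0.0033,0,0],[-1,-0.021,-0.0018,0,0],[-1,0,0,0,0],[-1,0,0,0.03,0],[-1,0,0,0.03,0],[-1,0,0,0.017,0],[-1,0,0,0,0],[-1,0,0,0,0]]}}

```text
clock: 15.88
eef_pos: [509.9, -116.8, 141.0]
eef_rot: [3.14, 0.0, 1.5]
wrist_force: [-1.0, -0.1, -1.4]
finger_gap: 25.8
finger_force: 30.0
```

```bash
python3 - <<'E'
from h import *
s=manip.read_state();print(s['eef_pos'],s['eef_rot'],s['wrist_force'],s['clock'])
c=snap('wrist');W=cloud(c)
K=np.array([[c['fx'],0,c['cx']],[0,c['fy'],c['cy']],[0,0,1]],float);Rm=rot(c['orientation'])
def proj(p): return cv2.projectPoints((Rm.T@(np.array(p,float)-c['eye'])).reshape(1,3),np.zeros(3),np.zeros(3),K,np.array(c['dist'],float))[0].ravel().round(1)
print('mouth',proj([509.4,-117.4,64.5]),'tip',proj(s['eef_pos']+[0,-.6,-57]))
u,v=proj([509.4,-117.4,75]).astype(int);print(u,v,u-60,v-45)
cv2.imwrite('pics/t1.png',cv2.resize(c['img'][v-45:v+45,u-60:u+60],(800,600),interpolation=cv2.INTER_CUBIC))
E
```

```text
[ 509.85777285 -116.78973806  141.03528699] [3.14014190e+00 2.98894667e-04 1.50038975e+00] [-0.95549874 -0.07591124 -1.35331198] 15.875
mouth [251.6 199.3] tip [252.  205.3]
251 202 191 157
```

View pics/t1.png

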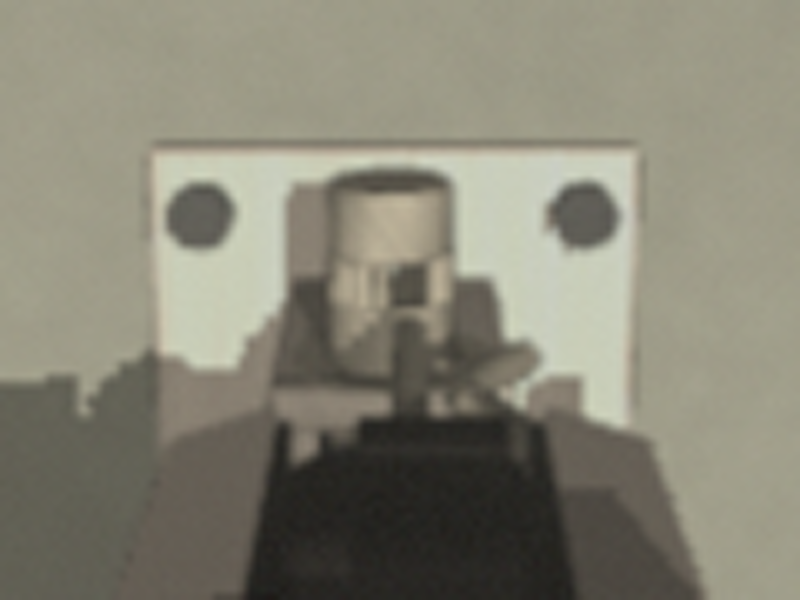

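The wire tip is at crop (408,325) and the tilted mouth at (408,286). Both match the prediction within about 0.5 mm. I descend gently and feel for the mouth.

{"name": "arm_command", "arguments": {"plan": [[-1,0,-0.0003,0.008,0],[-1,0,0,0.006,0],[-1,0,0,0.002,0],[-1,0,0,0,0],[-1,0,0,0,0]]}}

```text
clock: 16.55
eef_pos: [509.1, -116.9, 124.1]
eef_rot: [3.141, 0.0, 1.5]
wrist_force: [0.5, -1.0, -0.6]
finger_gap: 25.5
finger_force: 30.0
```

{"name": "arm_command", "arguments": {"plan": [[-1,0,0,0.001,0],[-1,0,0,0.001,0],[-1,0,0,0,0]]}}

```text
clock: 16.92
eef_pos: [509.0, -116.8, 121.9]
eef_rot: [-3.141, -0.0, 1.5]
wrist_force: [-0.5, 1.0, -1.3]
finger_gap: 25.7
finger_force: 30.0
```

{"name": "arm_command", "arguments": {"plan": [[-1,0,0,0.001,0],[-1,0,0,0.0005,0],[-1,0,0,0,0]]}}

```text
clock: 17.3
eef_pos: [509.0, -116.8, 120.4]
eef_rot: [-3.141, -0.0, 1.5]
wrist_force: [-0.3, -0.2, -1.1]
finger_gap: 25.9
finger_force: 30.0
```

{"name": "arm_command", "arguments": {"plan": [[-1,0,0,0.001,0],[-1,0,0,0.0005,0],[-1,0,0,0,0]]}}

```text
clock: 17.68
eef_pos: [509.0, -116.8, 118.9]
eef_rot: [-3.142, -0.0, 1.5]
wrist_force: [-0.0, 0.9, -0.3]
finger_gap: 25.9
finger_force: 30.0
```

{"name": "arm_command", "arguments": {"plan": [[-1,0,-0.0007,0,0],[-1,0,-0.0007,0,0],[-1,0,0,0,0]]}}

```text
clock: 18.05
eef_pos: [507.9, -116.8, 119.1]
eef_rot: [3.141, 0.0, 1.5]
wrist_force: [2.5, -0.5, -1.5]
finger_gap: 25.4
finger_force: 30.0
```

{"name": "arm_command", "arguments": {"plan": [[-1,0,-0.0007,0,0],[-1,0,-0.0007,0,0],[-1,0,0,0,0]]}}

```text
clock: 18.42
eef_pos: [506.6, -116.7, 119.1]
eef_rot: [3.14, 0.0, 1.5]
wrist_force: [5.3, -0.0, -3.8]
finger_gap: 25.7
finger_force: 30.0
```

{"name": "arm_command", "arguments": {"plan": [[-1,0,0,0.001,0],[-1,0,0,0.001,0],[-1,0,0,0,0]]}}

```text
clock: 18.8
eef_pos: [506.3, -116.7, 117.0]
eef_rot: [3.141, 0.0, 1.5]
wrist_force: [5.5, -0.3, -0.2]
finger_gap: 25.7
finger_force: 30.0
```

{"name": "arm_command", "arguments": {"plan": [[-1,0,0,0.001,0],[-1,0,0,0.001,0],[-1,0,0,0.001,0],[-1,0,0,0,0]]}}

```text
clock: 19.3
eef_pos: [506.2, -116.7, 113.8]
eef_rot: [-3.141, -0.0, 1.5]
wrist_force: [4.1, -0.1, -0.8]
finger_gap: 25.7
finger_force: 30.0
```

{"name": "arm_command", "arguments": {"plan": [[-1,0,0,0.001,0],[-1,0,0,0.001,0],[-1,0,0,0.001,0],[-1,0,0,0.001,0],[-1,0,0,0,0]]}}

```text
clock: 19.92
eef_pos: [506.2, -116.6, 109.8]
eef_rot: [-3.141, -0.0, 1.5]
wrist_force: [5.4, -0.9, -0.3]
finger_gap: 25.8
finger_force: 30.0
```

{"name": "arm_command", "arguments": {"plan": [[-1,0,0.0004,0.001,0],[-1,0,0,0.0015,0],[-1,0,0,0.0015,0],[-1,0,0,0,0]]}}

```text
clock: 20.42
eef_pos: [506.4, -116.6, 105.6]
eef_rot: [-3.141, -0.0, 1.5]
wrist_force: [2.8, -0.4, -1.5]
finger_gap: 25.8
finger_force: 30.0
```

{"name": "arm_command", "arguments": {"plan": [[-1,0,0,0.0015,0],[-1,0,0,0.0015,0],[-1,0,0,0.0015,0],[-1,0,0,0,0]]}}

```text
clock: 20.92
eef_pos: [506.5, -116.7, 101.2]
eef_rot: [-3.141, -0.0, 1.5]
wrist_force: [2.5, -0.4, -2.0]
finger_gap: 25.8
finger_force: 30.0
```

{"name": "arm_command", "arguments": {"plan": [[-1,0,0,0.0015,0],[-1,0,0,0.0015,0],[-1,0,0,0,0]]}}

```text
clock: 21.3
eef_pos: [506.6, -116.7, 98.4]
eef_rot: [-3.142, -0.0, 1.5]
wrist_force: [2.3, 0.3, -0.2]
finger_gap: 25.5
finger_force: 30.0
```

{"name": "arm_command", "arguments": {"plan": [[-1,0,0.0002,0.0015,0],[-1,0,0,0.0015,0],[-1,0,0,0.0015,0],[-1,0,0,0,0]]}}

```text
clock: 21.8
eef_pos: [506.8, -116.7, 93.8]
eef_rot: [-3.141, -0.0, 1.5]
wrist_force: [2.7, -1.0, -0.2]
finger_gap: 25.6
finger_force: 30.0
```

{"name": "arm_command", "arguments": {"plan": [[-1,0,0,0.0015,0],[-1,0,0,0.0015,0],[-1,0,0,0,0]]}}

```text
clock: 22.18
eef_pos: [506.8, -116.7, 90.7]
eef_rot: [-3.141, -0.0, 1.5]
wrist_force: [4.0, 0.0, -0.4]
finger_gap: 25.8
finger_force: 30.0
```

{"name": "arm_command", "arguments": {"plan": [[-1,0,0,0.0015,0],[-1,0,0,0.0015,0],[-1,0,0,0,0]]}}

```text
clock: 22.55
eef_pos: [506.8, -116.7, 87.7]
eef_rot: [-3.142, -0.0, 1.5]
wrist_force: [4.4, -0.1, -1.1]
finger_gap: 25.6
finger_force: 30.0
```

{"name": "arm_command", "arguments": {"plan": [[-1,0,0.0003,0.0015,0],[-1,0,0,0.0015,0],[-1,0,0,0,0]]}}

```text
clock: 22.92
eef_pos: [507.0, -116.7, 84.7]
eef_rot: [-3.141, -0.0, 1.5]
wrist_force: [3.2, -0.5, -0.4]
finger_gap: 25.7
finger_force: 30.0
```

{"name": "arm_command", "arguments": {"plan": [[-1,0,0,0.0015,0],[-1,0,0,0.0015,0],[-1,0,0,0,0]]}}

```text
clock: 23.3
eef_pos: [507.0, -116.7, 81.7]
eef_rot: [-3.141, -0.0, 1.5]
wrist_force: [3.3, 0.4, -1.3]
finger_gap: 25.9
finger_force: 30.0
```

{"name": "arm_command", "arguments": {"plan": [[-1,0,0,0.0015,0],[-1,0,0,0.0015,0],[-1,0,0,0,0]]}}

```text
clock: 23.68
eef_pos: [506.9, -116.6, 78.6]
eef_rot: [-3.141, -0.0, 1.5]
wrist_force: [3.3, -0.9, -3.5]
finger_gap: 26.1
finger_force: 30.0
```

{"name": "arm_command", "arguments": {"plan": [[-1,0,0,0.0015,0],[-1,0,0,0.0015,0],[-1,0,0,0,0]]}}

```text
clock: 24.05
eef_pos: [506.9, -116.7, 75.6]
eef_rot: [-3.141, -0.0, 1.5]
wrist_force: [3.4, -0.6, -3.9]
finger_gap: 25.7
finger_force: 30.0
```

{"name": "arm_command", "arguments": {"plan": [[-1,0,0,0.001,0],[-1,0,0,0.001,0],[-1,0,0,0,0]]}}

```text
clock: 24.42
eef_pos: [507.0, -116.7, 73.8]
eef_rot: [-3.141, -0.0, 1.5]
wrist_force: [1.3, 0.4, -1.7]
finger_gap: 25.9
finger_force: 30.0
```

{"name": "arm_command", "arguments": {"plan": [[-1,0,0,0.0007,0],[-1,0,0,0,0]]}}

```text
clock: 24.68
eef_pos: [507.0, -116.7, 73.1]
eef_rot: [-3.141, -0.0, 1.5]
wrist_force: [1.7, -0.1, -2.1]
finger_gap: 26.1
finger_force: 30.0
```

{"name": "arm_command", "arguments": {"plan": [[-1,0,0,0.0006,0],[-1,0,0,0,0]]}}

```text
clock: 24.92
eef_pos: [507.0, -116.7, 72.6]
eef_rot: [-3.141, -0.0, 1.5]
wrist_force: [1.4, 0.4, -1.8]
finger_gap: 25.6
finger_force: 30.0
```

{"name": "arm_command", "arguments": {"plan": [[-1,0,0,0.0006,0],[-1,0,0,0,0]]}}

```text
clock: 25.18
eef_pos: [507.0, -116.7, 72.0]
eef_rot: [-3.141, -0.0, 1.5]
wrist_force: [1.7, 0.8, -1.5]
finger_gap: 26.0
finger_force: 30.0
```

{"name": "arm_command", "arguments": {"plan": [[-1,0,0,0.0005,0],[-1,0,0,0,0]]}}

```text
clock: 25.42
eef_pos: [507.1, -116.7, 71.6]
eef_rot: [-3.142, 0.0, 1.5]
wrist_force: [-0.5, 0.1, 0.9]
finger_gap: 25.8
finger_force: 30.0
```

{"name": "arm_command", "arguments": {"plan": [[-1,0,0,0.0004,0],[-1,0,0,0,0]]}}

```text
clock: 25.68
eef_pos: [507.2, -116.7, 71.4]
eef_rot: [3.141, -0.0, 1.5]
wrist_force: [-1.0, -0.0, 5.3]
finger_gap: 25.5
finger_force: 30.0
```

The collar is seated, with a firm contact of 5 N. I release and retreat.

{"name": "arm_command", "arguments": {"plan": [[0,0,0,0,0],[0,0,0,0,0],[0.3,0,0,0,0],[0.3,0,0,0,0],[0.3,0,0,-0.02,0],[0.3,0,0,-0.04,0],[0.3,0,0,-0.04,0],[0.3,0,0,-0.02,0],[0.3,0,0,0,0],[0.3,0,0,0,0]]}}

```text
clock: 26.92
eef_pos: [506.7, -116.6, 189.9]
eef_rot: [-3.14, -0.0, 1.5]
wrist_force: [0.1, -0.1, -0.5]
finger_gap: 61.1
finger_force: 0.0
```

```bash
python3 - <<'E'
from h import *
c=snap('wrist');W=cloud(c);s=manip.read_state();print(s['eef_pos'],s['finger_gap'],s['wrist_force'])
m=(np.abs(W[...,0]-507)<20)&(np.abs(W[...,1]+117)<12)&(W[...,2]>90)&(W[...,2]<108)
P=W[m];print(len(P),P[:,2].mean(),cv2.minAreaRect(P[:,:2].astype(np.float32)))
v,u=np.argwhere(m).mean(0).astype(int)
a=c['img'][v-60:v+60,u-80:u+80]
d=snap('side');i=d['img'];
cv2.imwrite('pics/f.png',np.hstack([cv2.resize(a,(400,300),interpolation=cv2.INTER_CUBIC),cv2.resize(i[215:275,250:330],(400,300),interpolation=cv2.INTER_CUBIC)]))
E
```

```text
[ 506.67292238 -116.5813788   189.87156672] 61.21260060415157 [ 0.0032463  -0.5475804  -0.08035671]
331 97.83841462335695 ((507.4203796386719, -117.51490783691406), (14.442484855651855, 25.970252990722656), 84.63179016113281)
```

View pics/f.png

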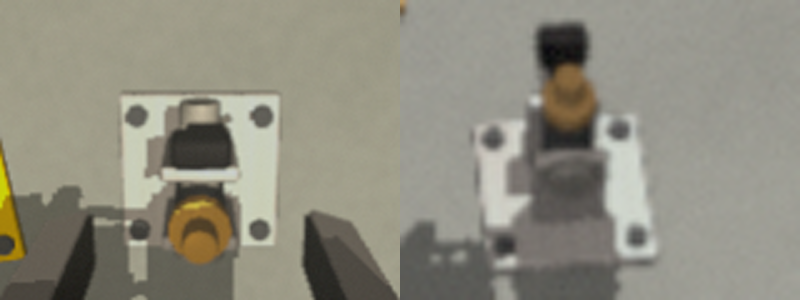

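The picture shows the grip upright over the shank at (200,150). Its top measures z 97.8, reading about 1 mm low as it did on the block, so it is at the expected 99. The pin head is against the lug and the fingers are clear.

```bash
python3 -c "
from h import *
print(ticket.sign_off())"
```

```text
the job is handed in; nothing more can be done
None
```

The pin is fully home and the clip is seated through its cross hole, collar on the shank. I did not see the sprung leg close; I infer it from the downward pull felt before the collar seated. The highest push read at the wrist was about 20 N, on the pin. Everything is released, and I handed the job in at about 27 s on the robot clock; the sign-off returned no verdict.

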